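# Empty the tall upside-down ball jar into its dish and screw it down again

## Task

Two dishes on the desk each carry a clear screw jar standing upside down on it. Unscrew the taller jar (anticlockwise seen from above, well clear of the two clips that hold it), lift it so that its two steel balls roll out into the outer trough of its dish, then set it back on the dish and screw it clockwise until it is fully home under the clips, and leave it there with both balls in the trough.

Things in the scene. Friction and masses are not known exactly. Their poses are not given: they have to be found in the camera images.
- jar_center (a point): Centre of the taller clear jar: loose, 0.12 kg, 56 mm wide, 110 mm high plus a 3 mm black pad on its closed end, mouth down; grip the upper half. Point on its axis, 55 mm above the rim; seated, 66 mm above the desk. z up, x towards one of two opposite lugs at the mouth (8 mm out, 12 wide, 3 to 8 mm above the rim). Home at the start, within 5 degrees. Turns easily, about its axis.
- dish: Fixed round dish, 154 mm wide, 24 high; origin: centre of underside, z up. Jar's rim sits on its low central cone; outer trough 50 to 72 mm from axis. Two clips at both ends of x, 30 to 45 mm out, tops 29 mm high, hold the lugs (2.5 mm play). Home: jar x along dish x, either way; a stop ends clockwise turning. 30 to 120 degrees anticlockwise of home (best 60) the jar lifts off and goes back on.
- ball_a_center (a point): Centre of a steel ball, 20 mm wide, 33 g, at the start loose inside the tall jar, on the dish's cone, on one side of a low fin (6 mm thick, 36 long, along x, top 25 mm above the desk). It rolls out by itself into the trough within about a second of the jar's rim being raised 35 mm or more above its seat.
- ball_b_center (a point): Centre of the second steel ball, the same as ball_a, on the other side of the fin.
There are look-alikes about, which are no part of the job. Of the things shaped like the part that bears jar_center, the clear one is meant.

How it is judged:
By the outcome, as a careful person would: the job done as asked, in the order asked, and still so for the second after the job is handed in, with the robot touching nothing.
It also fails if it takes over 40 s, if anything falls off the work surface, if the arm or the gripper's body presses on something with over 40 N, if the wrist force passes 120 N, or if a joint passes its speed limit or range.

## Robot

A 6-joint arm with a two-finger parallel gripper is mounted at the origin on the work surface; the furniture and walls round the work are solid. World frame = base frame: x ahead of the robot, y to its left, z up, the work surface at z = 0. Lengths are in mm, angles in degrees, forces in N, time in s.
With the tool pointing down it reaches from about 325 to 775 mm from the base axis. Payload 5.5 kg.
Tool frame: the origin (TCP) lies at the very end of the fingers, on their centre line; the grasp point (between the pads) lies 19 mm behind it; z points along the fingers, y is the line along which they close (so a half turn about z gives the same grasp; the last joint's range is limited). The gripper opens to 85 mm and grips with 20 to 120 N. Pads are 22 mm wide; open, the fingers measure 114 mm over their backs; the gripper's body (76 mm by 85 mm) begins 54 mm behind the grasp point. The pads swing forward as they close: fully open they stand 13 mm farther back than shut.
Start: joints at [-78.306, 5.22, 70.514, -0, 104.267, -3.249], TCP at [154.711, -579.725, 231.275] pointing down, gripper open.
Joint ranges: [-164.24, 164.24], [-49.07, 125.15], [9.68, 141.18], [-86.29, 266.29], [3.28, 154.24], [-151.56, 151.56]. Speed limits (degrees/s): [147.25, 147.25, 172.46, 180, 180, 180].

## Interface

Orientations are given as a 3x3 rotation matrix whose columns are the frame's x, y, z axes.
In Python, from rig import robot gives the robot as it stands.
- The arm moves only by the tool move_arm, never from a script. Its argument "increments" is a list of rows, each a list of 3 entries, a list of its own where there are three numbers: the closure, from -1 (fully open) to 1 (shut), then the shift along the tool's x, y, z in mm, then the turn about the tool's z in rad. A call has 1 to 5 rows; each row shifts and turns the commanded pose from where the row before left it, along the tool's axes as they then stand; what a row does not reach is not made up. A row lasts 1/8 s, in which the tool goes at most 62.5 mm and 10.7 degrees, less where a joint would pass 70% of its speed; a pose out of reach is approached as far as the arm can. A call is refused whole if a number of a shift passes 62.5 or a number of a turn 0.188, either way. A call with a gripper value outside its range is refused whole. The fingers move at their own pace and stop on an object; "grip_force" is the grip in N (left out, the last holds). Time passes only in rows, so rows that do not move let the fingers close. It gives the time, the measured TCP pose, the force, the opening and the grip force at its end, in the units of the state.
- robot.observe(): the state, without advancing time (a new reading comes with each control period).
- robot.get_image(name): name is "scene" or "side" or "wrist"; returns a dict with "frame" (480x640x3 uint8, red, green, blue), "K" (3x3 intrinsics, pixels), "k1" (the pictures are not rectified: a ray, as slopes to the right and down, at radius r is drawn at 1 + k1 r^2 times it, then the intrinsics apply), "world_from_camera" (4x4, takes a point from camera to world coordinates). Camera axes: x right, y up, looking along -z (the intrinsics and any distortion apply to the point x, -y, -z); pixel columns grow to the right and rows downward; lengths in mm; the calibration is good to about 2 mm. A picture is of the moment at which its call begins. There is no depth.
- robot.sign_off(): hands the job in; it is judged then, once.
Trained networks look in a picture, given as the dict that the camera call returned (one of the last four; its "shot" number tells which), for a name from the list of things; names that differ only in an ending like _2 or _b are one class to them, and where a whole thing is asked for, a point or a joint stands for the part that bears it (a point fixed in the world has none). Each returns a list of dicts, best first, with "conf" (0 to 1); they miss things now and then, are a little off and sometimes report something else, mostly with a low value. They report only what shows in the picture. A call takes as long as a camera call. They do not tell look-alikes from the thing itself.
- robot.spot_in(picture, name): "rect" ([left, top, width, height] in pixels, round what is visible of it).
- robot.silhouettes(picture, name): "mask" (480x640 bool, what is visible of it) and "rect" ([left, top, width, height] in pixels, round what is visible of it).
- robot.spot_point(picture, name): "location" ([column, row] in pixels: a listed point, or the origin of a listed thing).
The state is a dict: "clock": time; "joint_pos": joint angles; "dq": joint speeds; "tau": joint torques, N m; "ee_pos": TCP position; "tool_rot": TCP orientation; "ft_force": force on the tool from outside, world axes, zero at the start; "moment": the same for the moment, N m; "finger_gap": finger opening in mm; "grip_force": force on a finger pad.
Only numpy, scipy, OpenCV 4.12 (cv2) and the standard library are available. Lean on these libraries where they do the work, as an engineer would, in place of code of your own. Each camera call takes 0.05 s, during which the arm holds its last target. There are 200 camera calls.

## Working session

There is one attempt and no reset: what is moved stays moved. The work goes in short steps, Python scripts to look and compute and a tool call to move; the robot and the scene stay as the last step left them, time stands still between calls to the robot, and variables do not carry over. Pictures are saved under pics/ and viewed, at most 10 in all, crops included, and the job is handed in when it is done.

Besides the shell and the picture viewer there is one more tool, called after "Request:" in YAML: its name, and indented under it one key for each argument. move_arm: Moves the arm, as the interface text tells. Its arguments: {"type":"object","properties":{"increments":{"type":"array"},"grip_force":{"type":"number"}},"required":["increments"]}

```bash
mkdir -p pics
cat > h.py <<'E'
import numpy as np,cv2
from rig import robot
def ray(im,uv):
    K=im["K"];k=im["k1"];d=np.array([(uv[0]-K[0][2])/K[0][0],(uv[1]-K[1][2])/K[1][1]]);s=d.copy()
    for _ in range(20): s=d/(1+k*(s@s))
    T=np.array(im["world_from_camera"]);v=T[:3,:3]@np.array([s[0],-s[1],-1]);return T[:3,3],v/np.linalg.norm(v)
def onz(im,uv,z):
    o,v=ray(im,uv);return o+v*(z-o[2])/v[2]
def proj(im,p):
    T=np.array(im["world_from_camera"]);c=T[:3,:3].T@(np.array(p)-T[:3,3]);s=np.array([c[0],-c[1]])/-c[2]
    s=s*(1+im["k1"]*(s@s));K=im["K"];return np.array([K[0][0]*s[0]+K[0][2],K[1][1]*s[1]+K[1][2]])
def save(im,n): cv2.imwrite("pics/"+n,im["frame"][:,:,::-1])
E
python3 - <<'E'
from h import *
np.set_printoptions(precision=1,suppress=True)
for c in ["scene","side"]:
    im=robot.get_image(c);save(im,c+"0.png")
    print(c,np.array(im["world_from_camera"])[:3,3])
    for n,z in [("jar_center",66),("dish",0),("ball_a_center",25)]:
        for d in robot.spot_point(im,n): print(n,round(d["conf"],2),np.array(d["location"]),onz(im,d["location"],z))
a=cv2.imread("pics/scene0.png");b=cv2.imread("pics/side0.png");cv2.imwrite("pics/both.png",cv2.resize(np.vstack([a,b]),(400*1,600)))
E
```

```text
scene [-324.9  492.9  652.1]
jar_center 0.92 [264.7 240. ] [440.1 154.   66. ]
jar_center 0.74 [262.3 317.6] [219.3 265.5  66. ]
jar_center 0.56 [431.6 237.2] [ 258.4 -188.8   66. ]
dish 0.56 [263.7 262.4] [444.  158.2   0. ]
side [ 390.3 1244.6  501.5]
jar_center 0.95 [416.7 296.4] [232.3 285.4  66. ]
jar_center 0.91 [371.9 214.1] [ 278.8 -207.4   66. ]
jar_center 0.83 [296.7 264.5] [448.2 143.   66. ]
jar_center 0.73 [248.8 309.7] [516.3 348.2  66. ]
dish 0.69 [297.1 297.5] [447.1 153.2   0. ]
```

View pics/scene0.png

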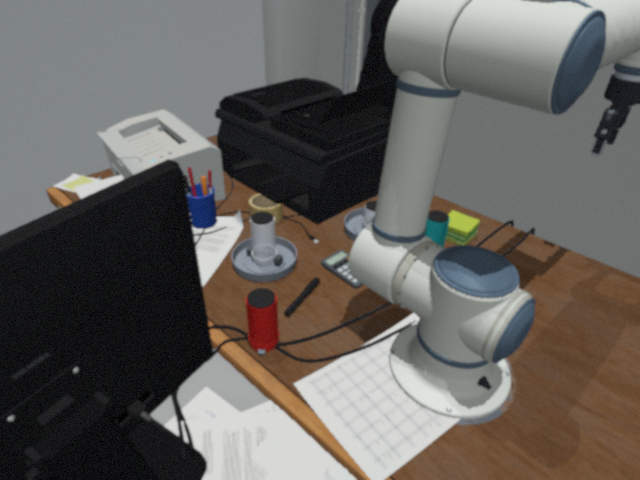

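View pics/side0.png

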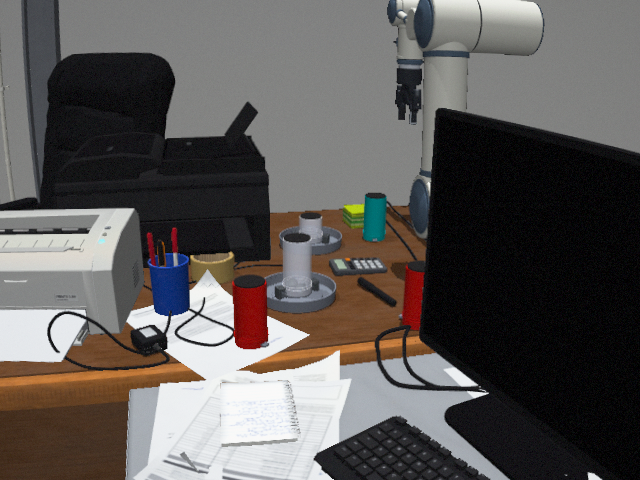

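Candidates: the clear tall jar, scene (264,240) / side (297,265). Look-alikes: the short clear jar, side (310,225); red jars, side (250,312) and (416,297); the teal jar, side (375,218). I choose the tall clear one near (446,155) and check it in a crop.

Run:
```python
from h import *
np.set_printoptions(precision=3,suppress=True)
s=robot.observe();print(s["clock"],s["ee_pos"]);print(np.array(s["tool_rot"]),s["finger_gap"],s["ft_force"])
a=cv2.imread("pics/side0.png")[220:320,240:360];b=cv2.imread("pics/scene0.png")[200:290,220:320]
cv2.imwrite("pics/crop.png",np.hstack([cv2.resize(a,(400,333)),cv2.resize(b,(370,333))]))
```

```text
0.4 [ 154.693 -579.698  231.101]
[[ 0.966  0.258 -0.   ]
 [ 0.258 -0.966  0.   ]
 [-0.    -0.    -1.   ]] 85.56061047994227 [ 0.048  0.197 -0.104]
```

View pics/crop.png

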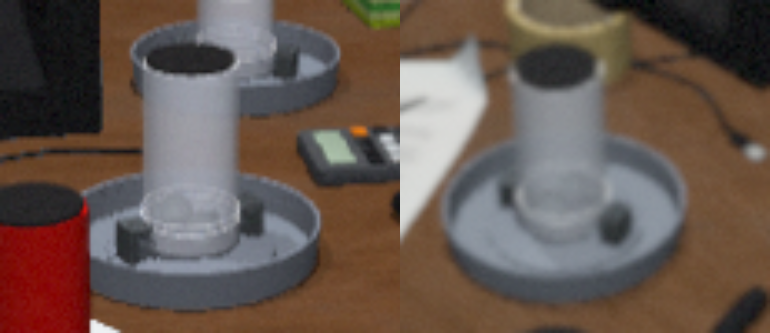

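The crop shows the tall clear jar with both balls inside, clips at side px (280,292)/(315,285) and scene (249,253)/(278,260). Setting out.

Request:
move_arm:
  increments:
    - [-1,[36,-48,-4],0]
    - [-1,[36,-48,-4],0]
    - [-1,[36,-48,-4],0]
    - [-1,[36,-48,-4],0]
    - [-1,[36,-48,-4],0]

```text
clock: 1.02
ee_pos: [267.1, -299.6, 251.6]
tool_rot: [[0.966, 0.257, 0.001], [0.257, -0.966, -0.001], [0.001, 0.001, -1.0]]
ft_force: [1.3, 0.4, 0.2]
finger_gap: 85.4
grip_force: 0.0
```

Request:
move_arm:
  increments:
    - [-1,[36,-48,-4],0]
    - [-1,[36,-48,-4],0]
    - [-1,[36,-48,-4],0]
    - [-1,[36,-48,-4],0]
    - [-1,[36,-48,-4],0]

```text
clock: 1.65
ee_pos: [379.0, -21.2, 271.8]
tool_rot: [[0.966, 0.258, 0.002], [0.258, -0.966, -0.0], [0.001, 0.001, -1.0]]
ft_force: [1.3, -1.0, -0.3]
finger_gap: 85.6
grip_force: 0.0
```

Run:
```python
from h import *
np.set_printoptions(precision=2,suppress=True)
for c,p in [("side",[(280,292),(315,284.5)]),("scene",[(249,252.6),(278,260)])]:
    im=robot.get_image(c);q=[onz(im,x,20) for x in p];d=q[1]-q[0];print(c,q,np.degrees(np.arctan2(d[1],d[0])),np.linalg.norm(d))
s=robot.observe();print(s["clock"],s["ee_pos"],s["joint_pos"])
```

```text
side [array([479.15, 172.66,  20.  ]), array([412.4 , 133.35,  20.  ])] -149.50502792876642 77.47023296755559
scene [array([471.69, 182.26,  20.  ]), array([412.15, 135.79,  20.  ])] -142.02499153155748 75.52964234904191
1.75 [379.72 -17.88 271.63] [ -7.93 -27.91  95.24   0.12 112.63  66.6 ]
```

Request:
move_arm:
  increments:
    - [-1,[36,-50,-4],0]
    - [-1,[36,-50,-4],0]
    - [-1,[36,-50,-4],0]
    - [-1,[0,0,0],0]

```text
clock: 2.25
ee_pos: [444.9, 152.1, 282.0]
tool_rot: [[0.965, 0.262, -0.002], [0.262, -0.965, -0.0], [-0.002, -0.001, -1.0]]
ft_force: [-0.1, -0.6, 0.1]
finger_gap: 85.3
grip_force: 0.0
```

Run:
```python
from h import *
np.set_printoptions(precision=2,suppress=True)
im=robot.get_image("wrist");save(im,"w1.png")
print(np.array(im["world_from_camera"]))
for n,z in [("jar_center",66),("dish",0),("ball_a_center",25)]:
    for d in robot.spot_point(im,n): print(n,round(d["conf"],2),np.array(d["location"]),onz(im,d["location"],z))
s=robot.observe();print(s["clock"],s["ee_pos"],s["joint_pos"])
```

```text
[[  0.26   0.92   0.3  522.21]
 [ -0.97   0.25   0.08 171.77]
 [  0.    -0.31   0.95 423.61]
 [  0.     0.     0.     1.  ]]
jar_center 0.9 [119.8  64.2] [513.94 336.21  66.  ]
2.45 [444.41 148.22 283.57] [ 14.3  -13.95  83.38  -0.03 110.54  89.45]
```

View pics/w1.png

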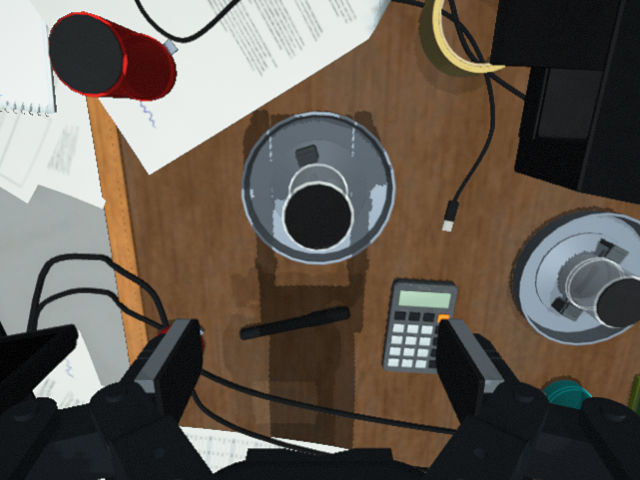

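The wrist picture shows the black pad at about (318,216), the dish rim centred at about (319,187), and the far clip at (307,155).

Run:
```python
from h import *
from scipy.optimize import least_squares
np.set_printoptions(precision=2,suppress=True)
im=robot.get_image("wrist");g=im["frame"].max(axis=2)
m=((g<50)*255).astype(np.uint8);n,l,st,c=cv2.connectedComponentsWithStats(m)
i=l[216,318];print(st[i],c[i],onz(im,c[i],124))
print("dish rim",onz(im,(319,187),24),onz(im,(243,187),24),onz(im,(395,187),24),onz(im,(319,112),24),onz(im,(319,263),24))
print("clip",onz(im,(307,154),29))
s=robot.observe();print(s["clock"],s["ee_pos"],s["joint_pos"])
```

```text
[ 280  183   65   64 3245] [311.89 214.3 ] [447.73 153.16 124.  ]
dish rim [452.01 148.55  24.  ] [432.82 221.39  24.  ] [471.22  75.68  24.  ] [520.48 166.62  24.  ] [374.19 128.01  24.  ]
clip [480.62 167.96  29.  ]
2.5 [444.39 148.14 283.72] [ 14.29 -13.97  83.39  -0.02 110.54  89.47]
```

Run:
```python
from h import *
from scipy.optimize import least_squares
np.set_printoptions(precision=2,suppress=True)
im=robot.get_image("wrist");save(im,"w2.png")
for d in robot.silhouettes(im,"dish")[:2]: print("dish",d["conf"],d["rect"])
for d in robot.silhouettes(im,"jar_center")[:3]: print("jar",d["conf"],d["rect"])
g=im["frame"].max(axis=2)
for th in (30,50,70):
    m=((g<th)*255).astype(np.uint8);n,l,st,c=cv2.connectedComponentsWithStats(m)
    i=l[216,315];cs,_=cv2.findContours((l==i).astype(np.uint8),cv2.RETR_EXTERNAL,cv2.CHAIN_APPROX_NONE)
    e=cv2.fitEllipse(max(cs,key=len));print(th,st[i],e,onz(im,e[0],124))
# circle fit of dish outer rim by gradient: contour of dish mask
D=robot.silhouettes(im,"dish")
if D:
    cs,_=cv2.findContours(D[0]["mask"].astype(np.uint8),cv2.RETR_EXTERNAL,cv2.CHAIN_APPROX_NONE)
    P=np.array([onz(im,p[0].astype(float),24)[:2] for p in max(cs,key=len)])
    r=least_squares(lambda v:np.hypot(*(P-v[:2]).T)-v[2],[447,150,77],loss="soft_l1").x;print("rim",r)
s=robot.observe();print(s["clock"],s["ee_pos"])
cv2.imwrite("pics/c2.png",cv2.resize(im["frame"][90:280,220:420,::-1],(800,600)[::1],interpolation=cv2.INTER_CUBIC))
```

```text
dish 0.61 [236.7, 109.8, 154.4, 155.6]
jar 0.85 [274.7, 164.1, 76.6, 82.4]
jar 0.77 [40.3, 13.6, 133.6, 90.0]
jar 0.77 [542.2, 378.1, 47.1, 29.9]
30 [ 280  183   65   63 2660] ((311.9119567871094, 214.31704711914062), (61.60011672973633, 62.98407745361328), 90.55055236816406) [447.74 153.07 124.  ]
50 [ 280  183   65   64 3243] ((311.8315734863281, 214.315673828125), (62.58180618286133, 64.15399932861328), 94.30973052978516) [447.72 153.13 124.  ]
70 [ 280  183   65   64 3296] ((311.85760498046875, 214.2898406982422), (63.17626953125, 64.59693145751953), 97.015869140625) [447.75 153.11 124.  ]
rim [447.4  153.45  76.08]
2.7 [444.4  148.7  283.71]
```

View pics/c2.png

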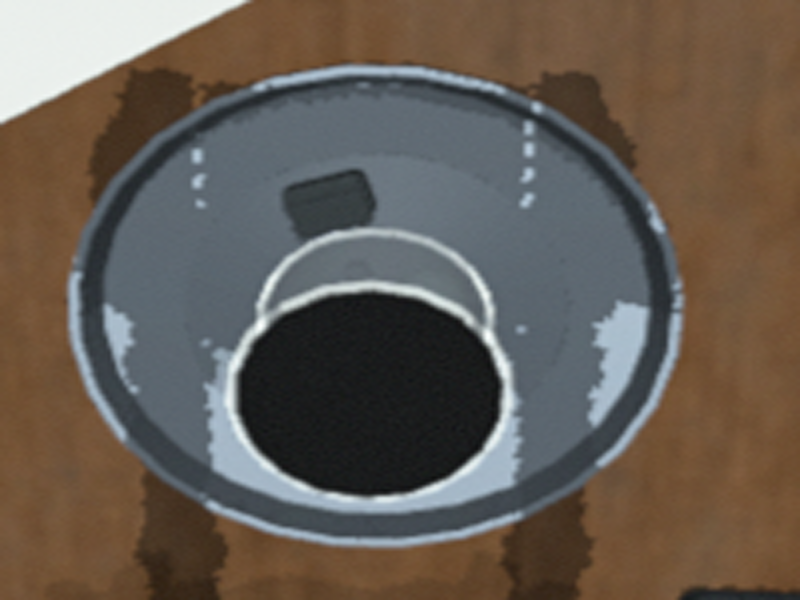

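The crop shows the black pad and the dish rim concentric about (447.6,153.2), and the far clip at about 30° yaw. Descending.

Request:
move_arm:
  increments:
    - [-1,[4,-3.5,50],0]
    - [-1,[0,0,50],0]
    - [-1,[0,0,50],0]
    - [-1,[0,0,35],0]
    - [-1,[0,0,12],0]

```text
clock: 3.32
ee_pos: [446.1, 153.3, 83.9]
tool_rot: [[0.966, 0.257, -0.004], [0.257, -0.966, -0.001], [-0.004, 0.0, -1.0]]
ft_force: [0.1, -0.6, -0.1]
finger_gap: 85.7
grip_force: 0.0
```

Request:
move_arm:
  increments:
    - [-1,[0,0,6],0]
    - [-1,[0,0,0],0]

```text
clock: 3.58
ee_pos: [448.1, 154.2, 81.6]
tool_rot: [[0.966, 0.258, 0.002], [0.258, -0.966, 0.001], [0.002, -0.0, -1.0]]
ft_force: [-0.3, -0.8, -0.2]
finger_gap: 85.2
grip_force: 0.0
```

Run:
```python
from h import *
np.set_printoptions(precision=2,suppress=True)
im=robot.get_image("wrist")
g=im["frame"].max(axis=2);m=((g<50)*255).astype(np.uint8)
s=robot.observe();R=np.array(s["tool_rot"]);print(s["clock"],s["ee_pos"],s["ft_force"]);print(R)
p=proj(im,(447.6,153.2,124));print(p)
n,l,st,c=cv2.connectedComponentsWithStats(m);i=l[int(p[1]),int(p[0])];print(st[i])
cs,_=cv2.findContours((l==i).astype(np.uint8),cv2.RETR_EXTERNAL,cv2.CHAIN_APPROX_NONE)
e=cv2.fitEllipse(max(cs,key=len));q=onz(im,e[0],124);print(e,q,"tool offset",R.T@(q-np.array(s["ee_pos"])))
save(im,"w3.png")
```

```text
3.625 [448.25 154.2   81.93] [ 0.26  0.09 -0.34]
[[ 0.97  0.26  0.  ]
 [ 0.26 -0.97  0.  ]
 [ 0.    0.   -1.  ]]
[317.53 398.17]
[    0   318   640   162 62782]
((318.02301025390625, 414.3916931152344), (161.11495971679688, 620.3720092773438), 90.0610122680664) [442.05 151.58 124.  ] tool offset [ -6.56   0.94 -42.08]
```

View pics/w3.png

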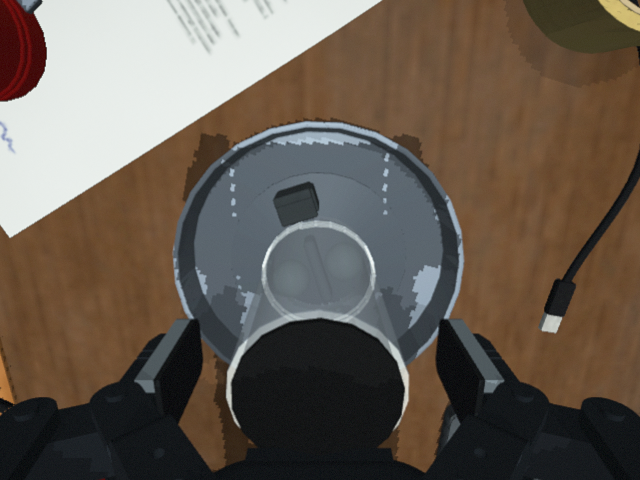

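The pad is centred between the fingers at column 320, row about 393. The fin runs (308,238)–(328,303), i.e. about 31° yaw. Closing.

Request:
move_arm:
  grip_force: 45
  increments:
    - [0.2,[0,0,0],0]
    - [0.5,[0,0,0],0]
    - [1,[0,0,0],0]
    - [1,[0,0,0],0]
    - [1,[0,0,0],0]

```text
clock: 4.25
ee_pos: [447.9, 154.3, 81.4]
tool_rot: [[0.966, 0.258, 0.002], [0.258, -0.966, 0.001], [0.002, -0.0, -1.0]]
ft_force: [-0.3, 0.6, 6.5]
finger_gap: 54.5
grip_force: 46.9
```

Request:
move_arm:
  increments:
    - [1,[0,0,-0.8],0]
    - [1,[0,0,0],-0.1]
    - [1,[0,0,0],-0.1]
    - [1,[0,0,0],-0.1]
    - [1,[0,0,0],0]

```text
clock: 4.88
ee_pos: [447.7, 154.2, 81.4]
tool_rot: [[0.847, 0.531, 0.001], [0.531, -0.847, 0.0], [0.001, 0.0, -1.0]]
ft_force: [0.6, 0.4, 4.1]
finger_gap: 54.1
grip_force: 47.3
```

Run:
```python
from h import *
np.set_printoptions(precision=2,suppress=True)
im=robot.get_image("wrist");save(im,"w4.png")
s=robot.observe();print(s["clock"],s["ee_pos"],s["ft_force"],s["moment"],s["grip_force"],s["finger_gap"])
```

```text
4.925 [447.64 154.2   81.41] [-0.12  0.55  4.08] [ 0.14 -0.05  0.05] 47.26390235504368 54.42505117065138
```

Request:
move_arm:
  increments:
    - [1,[0,0,0],-0.17]
    - [1,[0,0,0],-0.17]
    - [1,[0,0,0],-0.17]
    - [1,[0,0,0],-0.17]
    - [1,[0,0,0],-0.1]

```text
clock: 5.55
ee_pos: [446.9, 154.0, 82.1]
tool_rot: [[0.231, 0.973, -0.001], [0.973, -0.231, 0.001], [0.001, -0.001, -1.0]]
ft_force: [-4.8, 1.5, 11.8]
finger_gap: 54.2
grip_force: 110.3
```

Request:
move_arm:
  increments:
    - [1,[0,0,0],0]
    - [1,[0,0,-2],0]
    - [1,[0,0,-4],0]
    - [1,[0,0,0],0]

```text
clock: 6.05
ee_pos: [447.2, 154.2, 87.6]
tool_rot: [[0.227, 0.974, -0.0], [0.974, -0.227, 0.0], [0.0, -0.0, -1.0]]
ft_force: [-2.4, 1.5, 5.4]
finger_gap: 54.2
grip_force: 105.3
```

Run:
```python
from h import *
np.set_printoptions(precision=2,suppress=True)
im=robot.get_image("wrist");save(im,"w5.png")
s=robot.observe();print(s["clock"],s["ee_pos"],s["ft_force"],s["moment"],s["grip_force"],s["finger_gap"],s["joint_pos"])
```

```text
6.1 [447.31 154.35  87.72] [-1.72  0.05  4.46] [ 0.26  0.54 -0.11] 105.17679009586573 54.341545693817416 [ 14.9  -13.59 102.98   0.02  90.61  27.99]
```

View pics/w5.png

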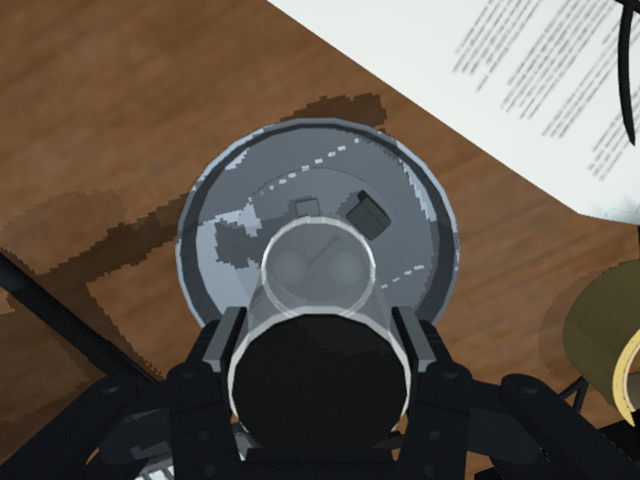

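The picture shows the lug at (307,207), well clear of the clip at (367,212), so the jar turned about 62°. Lifting.

Request:
move_arm:
  increments:
    - [1,[0,0,-8],0]
    - [1,[0,0,-14],0]
    - [1,[0,0,-16],0]
    - [1,[0,0,-12],0]
    - [1,[0,0,-6],0]

```text
clock: 6.72
ee_pos: [447.9, 154.1, 144.5]
tool_rot: [[0.228, 0.974, 0.002], [0.974, -0.228, 0.0], [0.001, 0.002, -1.0]]
ft_force: [-0.4, 0.3, -1.4]
finger_gap: 54.2
grip_force: 104.4
```

Request:
move_arm:
  increments:
    - [1,[0,0,0],0]
    - [1,[0,0,0],0]
    - [1,[0,0,0],0]
    - [1,[0,0,0],0]
    - [1,[0,0,0],0]

```text
clock: 7.35
ee_pos: [447.3, 154.0, 142.9]
tool_rot: [[0.228, 0.974, -0.0], [0.974, -0.228, -0.0], [-0.0, -0.0, -1.0]]
ft_force: [0.7, -0.2, -0.9]
finger_gap: 54.3
grip_force: 104.4
```

Request:
move_arm:
  increments:
    - [1,[0,0,0],0]
    - [1,[0,0,0],0]
    - [1,[0,0,0],0]
    - [1,[0,0,0],0]
    - [1,[0,0,0],0]

```text
clock: 7.98
ee_pos: [447.4, 154.1, 143.1]
tool_rot: [[0.228, 0.974, -0.0], [0.974, -0.228, -0.0], [-0.0, -0.0, -1.0]]
ft_force: [-0.4, 1.1, -1.4]
finger_gap: 54.1
grip_force: 104.4
```

Run:
```python
from h import *
np.set_printoptions(precision=2,suppress=True)
a=robot.get_image("wrist");b=robot.get_image("side")
for im,n in((a,"wrist"),(b,"side")):
    for d in robot.spot_point(im,"ball_a_center"):
        q=onz(im,d["location"],17);print(n,round(d["conf"],2),d["location"],q,np.hypot(q[0]-447.5,q[1]-153.5))
s=robot.observe();print(s["clock"],s["ee_pos"],s["ft_force"],s["moment"],s["grip_force"],s["finger_gap"])
x=cv2.resize(a["frame"],(480,360));y=cv2.resize(b["frame"][210:330,240:360],(320,320));y=np.pad(y,((0,40),(0,0),(0,0)))
cv2.imwrite("pics/l1.png",np.hstack([x,y])[:,:,::-1])
```

```text
wrist 0.63 [243.2, 175.7] [408.42 201.75  17.  ] 62.09201483761202
side 0.39 [315.7, 303.5] [409.15 215.61  17.  ] 72.99802146331129
8.175 [447.4  154.07 143.1 ] [-0.57 -0.46 -1.13] [-0.05 -0.06  0.02] 104.35948368161917 54.36648143405988
```

View pics/l1.png

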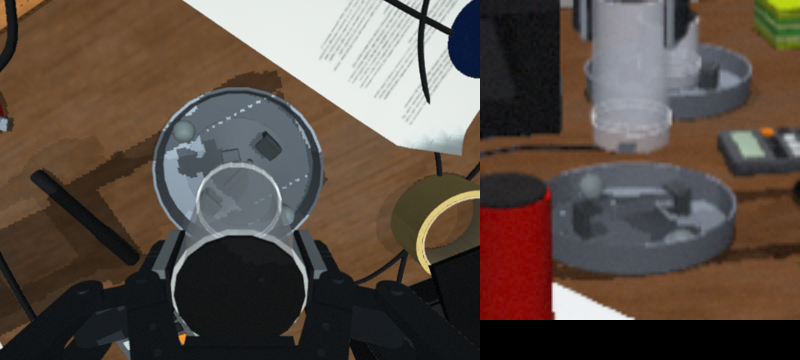

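Both balls are out in the trough (wrist crop (183,131) and (288,214); side crop (590,187) and (678,237)), and the jar is raised. Lowering.

Request:
move_arm:
  increments:
    - [1,[0,0,12],0]
    - [1,[0,0,16],0]
    - [1,[0,0,14],0]
    - [1,[0,0,8],0]
    - [1,[0,0,4],0]

```text
clock: 8.8
ee_pos: [447.1, 154.0, 88.2]
tool_rot: [[0.228, 0.974, -0.001], [0.974, -0.228, -0.0], [-0.0, -0.001, -1.0]]
ft_force: [0.6, -1.0, -0.9]
finger_gap: 54.4
grip_force: 104.4
```

Request:
move_arm:
  increments:
    - [1,[0,0,3],0]
    - [1,[0,0,2],0]
    - [1,[0,0,1.5],0]
    - [1,[0,0,0],0]

```text
clock: 9.3
ee_pos: [447.5, 154.1, 82.7]
tool_rot: [[0.228, 0.974, 0.0], [0.974, -0.228, 0.0], [0.0, 0.0, -1.0]]
ft_force: [0.5, -0.7, -0.7]
finger_gap: 54.4
grip_force: 104.4
```

Request:
move_arm:
  increments:
    - [1,[0,0,0.7],0]
    - [1,[0,0,0.5],0]
    - [1,[0,0,0],0]

```text
clock: 9.68
ee_pos: [447.5, 154.1, 81.5]
tool_rot: [[0.228, 0.974, 0.0], [0.974, -0.228, 0.0], [0.0, 0.0, -1.0]]
ft_force: [0.3, 0.8, 0.7]
finger_gap: 54.4
grip_force: 104.4
```

Request:
move_arm:
  increments:
    - [1,[0,0,0.6],0]
    - [1,[0,0,0.6],0]
    - [1,[0,0,0],0]

```text
clock: 10.05
ee_pos: [447.5, 154.3, 81.3]
tool_rot: [[0.228, 0.974, 0.001], [0.974, -0.228, 0.0], [0.001, 0.001, -1.0]]
ft_force: [-3.2, -0.3, 6.7]
finger_gap: 54.5
grip_force: 105.2
```

Request:
move_arm:
  increments:
    - [1,[0,0,-0.5],0.08]
    - [1,[0,0,0],0.17]
    - [1,[0,0,0],0.17]
    - [1,[0,0,0],0.17]
    - [1,[0,0,0],0.17]

```text
clock: 10.68
ee_pos: [447.7, 153.6, 81.4]
tool_rot: [[0.839, 0.544, 0.001], [0.544, -0.839, -0.001], [0.0, 0.001, -1.0]]
ft_force: [-0.7, -1.6, 4.0]
finger_gap: 54.2
grip_force: 104.6
```

Request:
move_arm:
  increments:
    - [1,[0,0,0],0.12]
    - [1,[0,0,0],0.08]
    - [1,[0,0,0],0.06]
    - [1,[0,0,0],0]

```text
clock: 11.18
ee_pos: [447.6, 154.6, 81.3]
tool_rot: [[0.948, 0.318, 0.001], [0.318, -0.948, 0.001], [0.001, -0.0, -1.0]]
ft_force: [-0.4, 2.1, 4.8]
finger_gap: 54.7
grip_force: 96.4
```

Run:
```python
from h import *
np.set_printoptions(precision=2,suppress=True)
s=robot.observe();R=np.array(s["tool_rot"]);print(s["clock"],s["ee_pos"],s["ft_force"],s["moment"],s["grip_force"],s["finger_gap"],np.degrees(np.arctan2(R[1,0],R[0,0])))
```

```text
11.175 [447.61 154.59  81.32] [-0.44  2.11  4.76] [0.14 0.34 1.33] 96.42659207805991 54.73562497195417 18.53635933144456
```

Request:
move_arm:
  increments:
    - [1,[0,0,0],0.03]
    - [1,[0,0,0],0.03]
    - [1,[0,0,0],0]

```text
clock: 11.55
ee_pos: [447.5, 154.4, 81.2]
tool_rot: [[0.967, 0.257, 0.001], [0.257, -0.967, 0.001], [0.001, -0.001, -1.0]]
ft_force: [-0.2, 2.7, 6.0]
finger_gap: 54.1
grip_force: 65.0
```

Run:
```python
from h import *
np.set_printoptions(precision=2,suppress=True)
im=robot.get_image("wrist");save(im,"w6.png")
s=robot.observe();R=np.array(s["tool_rot"]);print(s["clock"],s["ee_pos"],s["ft_force"],s["moment"],s["grip_force"],s["finger_gap"],np.degrees(np.arctan2(R[1,0],R[0,0])))
a=cv2.imread("pics/w4.png");b=im["frame"][:,:,::-1]
cv2.imwrite("pics/cmp.png",np.hstack([cv2.resize(x[110:350,200:440],(400,400),interpolation=cv2.INTER_CUBIC) for x in (cv2.imread("pics/w3.png"),b)]))
```

```text
11.6 [447.54 154.42  81.18] [-0.75  2.69  6.34] [0.52 0.3  0.59] 65.03749936411623 54.27816167283627 14.875615112287726
```

View pics/cmp.png

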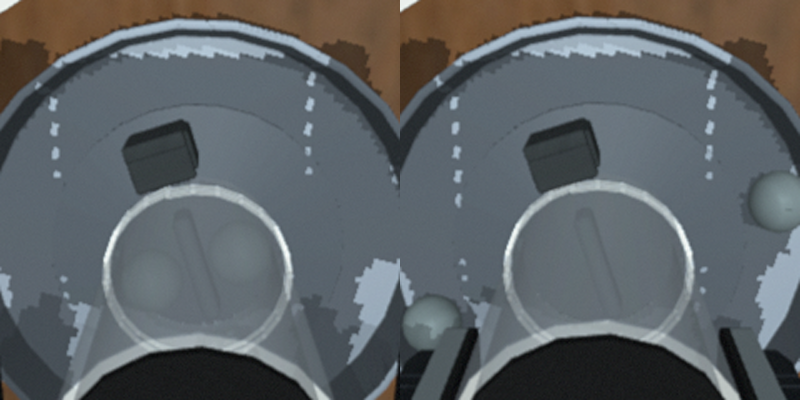

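The right half shows the lug hidden under the clip (560,155), both balls in the trough at (780,200) and (432,325), and nothing under the jar. I'll press a little further against the stop to be sure.

Request:
move_arm:
  increments:
    - [1,[0,0,-0.5],0.05]
    - [1,[0,0,0],0.05]
    - [1,[0,0,0],0.05]
    - [1,[0,0,0],0]

```text
clock: 12.1
ee_pos: [447.4, 154.3, 81.2]
tool_rot: [[0.994, 0.112, 0.0], [0.112, -0.994, 0.0], [0.0, -0.0, -1.0]]
ft_force: [-0.0, 2.3, 3.3]
finger_gap: 54.4
grip_force: 83.1
```

Run:
```python
from h import *
np.set_printoptions(precision=2,suppress=True)
s=robot.observe();R=np.array(s["tool_rot"]);print(s["clock"],s["ee_pos"],s["ft_force"],s["moment"],s["grip_force"],s["finger_gap"],np.degrees(np.arctan2(R[1,0],R[0,0])))
```

```text
12.1 [447.43 154.25  81.16] [-0.    2.32  3.28] [ 0.35 -0.02  1.77] 83.11489412561059 54.43930167994913 6.407775589660227
```

Request:
move_arm:
  increments:
    - [0.5,[0,0,0],0]
    - [0,[0,0,0],0]
    - [-1,[0,0,0],0]
    - [-1,[0,0,0],0]
    - [-1,[0,0,0],0]

```text
clock: 12.72
ee_pos: [447.3, 153.6, 80.8]
tool_rot: [[0.994, 0.109, -0.001], [0.109, -0.994, -0.001], [-0.001, 0.0, -1.0]]
ft_force: [-0.1, -0.5, 0.8]
finger_gap: 85.6
grip_force: 0.0
```

Request:
move_arm:
  increments:
    - [-1,[0,0,-5],0]
    - [-1,[0,0,-20],0]
    - [-1,[0,0,-40],0]
    - [-1,[0,0,-50],0]
    - [-1,[0,0,-50],0]

```text
clock: 13.35
ee_pos: [447.3, 154.0, 249.5]
tool_rot: [[0.994, 0.11, 0.002], [0.11, -0.994, 0.0], [0.002, -0.0, -1.0]]
ft_force: [0.4, -0.3, 0.5]
finger_gap: 85.2
grip_force: 0.0
```

Request:
move_arm:
  increments:
    - [-1,[-15,0,-15],0]
    - [-1,[0,0,0],0]
    - [-1,[0,0,0],0]
    - [-1,[0,0,0],0]

```text
clock: 13.85
ee_pos: [432.1, 152.3, 259.2]
tool_rot: [[0.994, 0.111, -0.003], [0.111, -0.994, -0.001], [-0.003, 0.0, -1.0]]
ft_force: [0.6, -0.7, 0.0]
finger_gap: 85.5
grip_force: 0.0
```

Run:
```python
from h import *
np.set_printoptions(precision=2,suppress=True)
im=robot.get_image("wrist");b=robot.get_image("side")
for d in robot.spot_point(im,"ball_a_center"):
    q=onz(im,d["location"],17);print(round(d["conf"],2),d["location"],np.hypot(q[0]-447.5,q[1]-153.5))
s=robot.observe();print(s["clock"],s["ee_pos"],s["ft_force"],s["finger_gap"])
u,v=proj(im,(447,153,60)).astype(int);print(u,v)
x=cv2.resize(im["frame"][max(0,v-120):v+120,u-120:u+120],(480,480));y=cv2.resize(b["frame"][210:330,240:360],(320,320));y=np.pad(y,((0,160),(0,0),(0,0)))
cv2.imwrite("pics/f.png",np.hstack([x,y])[:,:,::-1])
```

```text
0.8 [264.6, 215.4] 61.37759979579494
14.0 [432.35 152.3  260.05] [-1.02 -1.79 -0.12] 84.95604929291557
318 190
```

View pics/f.png

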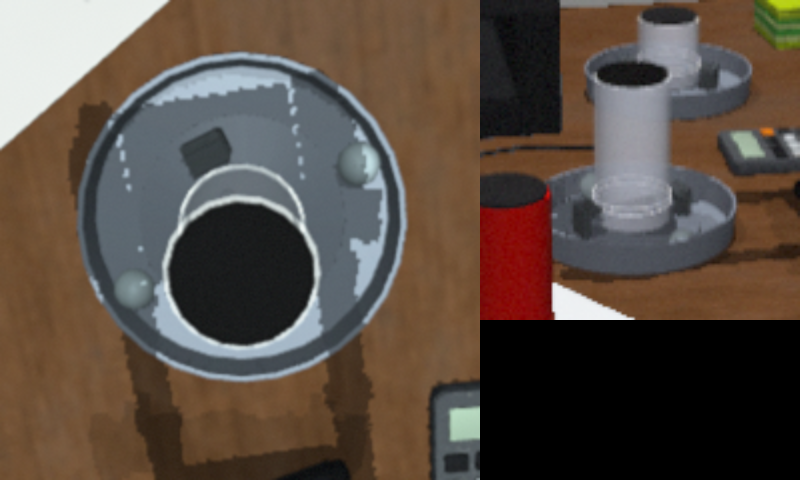

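The jar stands upright and seated with its lugs under the clips. Both balls are in the trough at (357,163) and (134,290), and the gripper is clear.

```bash
python3 -c "
from rig import robot
print(robot.sign_off())"
```

```text
the job is handed in; nothing more can be done
None
```

The taller clear jar was unscrewed, lifted until both balls rolled into the trough, then set back and screwed clockwise to its stop under the clips; the job was handed in at about 14 s with the gripper clear.

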